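# Pack the trim-fitting kit tray

### The arm

A 6-joint arm with a two-finger parallel gripper is mounted at the origin on a cart in front of the work surface, level with it; the furniture and walls round the work are solid. World frame = base frame: x ahead of the robot, y to its left, z up, the work surface at z = 0. Lengths are in m, angles in rad, forces in N, time in s.
With the tool pointing down it reaches from about 0.275 to 0.875 m from the base axis. Payload 12.5 kg.
Tool frame: the origin (TCP) lies between the finger pads; the fingertips stand env.tip_reach ahead of it and the grasp point (between the pads) lies 5 mm behind it (env.tip_reach is the distance from the TCP to the fingertips, in m); z points along the fingers, y is the line along which they close (so a half turn about z gives the same grasp; the last joint's range is limited). The gripper opens to 85 mm and grips with 20 to 120 N. Pads are 22 mm wide; open, the fingers measure 114 mm over their backs; the gripper's body (76 mm by 85 mm) begins 54 mm behind the grasp point. The pads swing forward as they close: fully open they stand 13 mm farther back than shut.
Start: joints at [-1.283, 0.351, 1.652, -0, 1.139, -0.085], TCP at [0.2, -0.512, 0.245] pointing down, gripper open.
Joint ranges: [-2.75, 2.75], [-0.79, 2.1], [0.01, 2.65], [-1.57, 4.71], [0.07, 3.14], [-2.87, 2.87]. Speed limits (rad/s): [2.22, 2.22, 2.79, 3.14, 3.14, 3.14].

### API

Orientations are given as a 3x3 rotation matrix whose columns are the frame's x, y, z axes.
In Python, from plant import env, grab_frame, get_calibration gives the robot as it stands.
- The arm moves only by the tool drive_tool, never from a script. Its argument "increments" is a list that holds one entry, the list of rows, each a list of 7 numbers: the shift along the tool's x, y, z in mm, then the turn, a rotation vector about the tool's x, y, z in degrees, then the closure, from 0 (fully open) to 1 (shut). In form: [[[dx, dy, dz, ax, ay, az, fingers], ...]]. A call has 1 to 12 rows; each row is the pose to reach, as a shift and turn from the pose commanded when the call began, along the tool's axes at that moment; what a row does not reach only later rows make up. A row lasts 1/12 s, in which the tool goes at most 41.7 mm and 7.16 degrees, less where a joint would pass 70% of its speed; a pose out of reach is approached as far as the arm can. A call with a gripper value outside its range is refused whole. The fingers move at their own pace and stop on an object; "squeeze" is the grip in N (left out, the last holds). Time passes only in rows, so rows that repeat a pose let the fingers close. It gives the time, the measured TCP pose, the force, the opening and the grip force at its end, in the units of the state.
- env.state(): the state, without advancing time (a new reading comes with each control period).
- grab_frame(name): name is "scene" or "top"; returns the picture (384x512x3 uint8, red, green, blue); there is no depth.
- get_calibration(name): a dict with "fovy" (degrees; the focal length in pixels is half the picture's height over the tangent of half this angle, whatever the lens; pixels are square), "cx", "cy" (the principal point, pixels), "rvec" (rotation vector, rad) and "tvec" (3), from world to camera coordinates, as OpenCV has them. Camera axes: x right, y down, z forward; pixel columns grow to the right and rows downward; lengths in m; the calibration is good to about 2 mm. A picture is of the moment at which its call begins. get_calibration takes no time and is no camera call.
- env.sign_off(): hands the job in; it is judged then, once.
The state is a dict: "clock": time; "q": joint angles; "qd": joint speeds; "effort": joint torques, N m; "position": TCP position; "tool_rot": TCP orientation; "contact_force": force on the tool from outside, world axes, zero at the start; "wrist_torque": the same for the moment, N m; "finger_gap": finger opening in m; "finger_force": force on a finger pad.
Only numpy, scipy, OpenCV 4.12 (cv2) and the standard library are available. Lean on these libraries where they do the work, as an engineer would, in place of code of your own. Each camera call takes 0.05 s, during which the arm holds its last target. There are 200 camera calls.

### The job

Pack the kit tray for the trim job: put the orange trim lever, the roll of masking tape, the green plug and the marker pen into the tray, each lying flat in the blue-floored cut-out of its own shape. The grey lever and the white plug do not belong to this kit: leave them where they lie.

Things in the scene. Friction and masses are not known exactly. Their poses are not given: they have to be found in the camera images.
- orange_lever: Orange nylon trim lever, a flat bar lying on the bench, to go in the long slot; 28 (its x) x 195 (its y) x 9 mm. Origin: centre of its underside; its y axis runs along its length. Grip it across its x at the middle.
- grey_lever: Grey trim lever, same shape and size as the orange one (28 x 195 x 9 mm, origin at the centre of its underside, y along its length). It does not belong in the tray; leave it.
- tape_roll: Roll of pale yellow masking tape lying flat, a ring of outer diameter 101 mm, inner diameter 74 mm, 25 mm tall. Origin: centre of its underside (in the hole), z up. Grip the 13 mm thick wall with one finger in the hole, the wall's middle being 43 mm from the centre.
- green_conn: Green multi-pin plug, 35 x 28 x 21 mm (with latch). Origin on its underside; its solid body reaches from -16 to +10 mm along its x, -12 to +12 mm along its y and up to 16 mm. Grip it across its y. Any yaw is right in its cut-out.
- white_conn: White plug with cut coloured wire tails, 57 x 33 x 13 mm, origin on its underside. It does not belong in the tray; leave it.
- pen_mid (a point): Middle of the marker pen's axis, 5.4 mm above the bench while it lies there. The pen is white with a black cap, about 11 mm thick and 101 mm long along this frame's y; it can roll. Grip it across, at the middle.
- lever_cutout: Fixed black insert 58 (x) x 267 (y) mm in the grey kit tray; origin at its underside's centre, 4 mm above the bench; its top and the tray's rim are 12 mm above the bench. In its middle a long straight slot 46 (x) x 214 (y) mm, 6 mm deep, blue floor 2 mm above the origin. Made for the orange lever, either way round. All inserts share one yaw (any).
- tape_cutout: Fixed black insert 134 (x) x 133 (y) mm in the grey kit tray; origin at its underside's centre, 4 mm above the bench; its top and the tray's rim are 12 mm above the bench. In its middle a round pocket 118 mm across, 6 mm deep, blue floor 2 mm above the origin. Made for the tape roll. Other inserts adjoin on its -x and -y sides, the tray's edge on +x and +y. All inserts share one yaw (any).
- pen_cutout: Fixed black insert 66 (x) x 133 (y) mm in the grey kit tray; origin at its underside's centre, 4 mm above the bench; its top and the tray's rim are 12 mm above the bench. In its middle a short narrow slot 30 (x) x 120 (y) mm, 6 mm deep, blue floor 2 mm above the origin. Made for the marker pen, either way round. It can have changed places with the plug's insert. All inserts share one yaw (any).
- plug_cutout: Fixed black insert 66 (x) x 133 (y) mm in the grey kit tray; origin at its underside's centre, 4 mm above the bench; its top and the tray's rim are 12 mm above the bench. In its middle a small, nearly square pocket 46 (x) x 52 (y) mm, 6 mm deep, blue floor 2 mm above the origin. Made for the green plug. It can have changed places with the pen's insert. All inserts share one yaw (any).

How it is judged:
At the end, for the whole second after the job is handed in: Lever, tape and green plug flat and still on their cut-outs' floors (centres within 16, 13, 18 mm; 3.5 mm of the floor; 0.12 rad), the pen on its slot's floor (middle within 16 mm and under 10.5 mm above the insert's underside); grey lever and white plug within 30 mm of their starts (horizontal distance between orange_lever and lever_cutout below 0.016 m and z of orange_lever in the frame of lever_cutout below 0.0055 m and angle between each of orange_lever, tape_roll, green_conn's own z axis and vertical below 0.12 rad and linear speed of each of orange_lever, tape_roll, green_conn below 0.02 m/s and horizontal distance between tape_roll and tape_cutout below 0.013 m and z of tape_roll in the frame of tape_cutout below 0.0055 m and horizontal distance between green_conn and plug_cutout below 0.018 m and z of green_conn in the frame of plug_cutout below 0.0055 m and horizontal distance between pen_mid and pen_cutout below 0.016 m and z of pen_mid in the frame of pen_cutout below 0.0105 m and distance of each of grey_lever, white_conn from where it was at the start of the episode below 0.03 m); the robot touches nothing.
It fails at once if the grey lever was moved (distance of grey_lever from where it was at the start of the episode above 0.03 m).
It fails at once if the white plug was moved (distance of white_conn from where it was at the start of the episode above 0.03 m).
It also fails if it takes over 90 s, if anything falls off the work surface, if the arm or the gripper's body presses on something with over 40 N, if the wrist force passes 120 N, or if a joint passes its speed limit or range.

## Working session

There is one attempt and no reset: what is moved stays moved. The work goes in short steps, Python scripts to look and compute and a tool call to move; the robot and the scene stay as the last step left them, time stands still between calls to the robot, and variables do not carry over. Pictures are saved under pics/ and viewed, at most 14 in all, crops included, and the job is handed in when it is done.

Besides the shell and the picture viewer there is one more tool, called after "Request:" as name(argument=value, ...) on one line, values as JSON. drive_tool: Moves the arm, as the interface text tells. Its arguments: {"type":"object","properties":{"increments":{"type":"array","items":{"type":"array","items":{"type":"array","items":{"type":"number"}}}},"squeeze":{"type":"number"}},"required":["increments"]}

```bash
mkdir -p pics; ls
python3 - <<'E'
from plant import env, grab_frame, get_calibration
import cv2,numpy as np
for n in("scene","top"):
    im=grab_frame(n); cv2.imwrite(f"pics/{n}0.png",im[:,:,::-1]); 
    c=get_calibration(n);R=cv2.Rodrigues(np.array(c["rvec"]))[0]; print(n,c,"cam",-R.T@np.array(c["tvec"]))
print(env.tip_reach,env.state())
E
```

```text
pics
scene {'fovy': 45.935506886713036, 'cx': 258.1401508716552, 'cy': 187.50785405339963, 'rvec': array([ 1.29595604, -2.25752063,  0.93585847]), 'tvec': array([0.24950795, 0.404024  , 1.35845837])} cam [-0.44765226  0.56222568  1.24675919]
top {'fovy': 49.271499042333964, 'cx': 254.6653356690736, 'cy': 190.42086741144587, 'rvec': array([ 2.14833778, -2.14666469,  0.14518903]), 'tvec': array([-0.03852749,  0.57918391,  1.29403058])} cam [ 0.39433    -0.04348854  1.36164097]
0.014 {'clock': 0.1, 'q': array([-1.28259638e+00,  3.51128286e-01,  1.65237952e+00, -2.26829514e-05,
        1.13910551e+00, -8.45977536e-02]), 'qd': array([ 0.00084593, -0.00231038, -0.00124204,  0.00098578,  0.00132521,
        0.00017363]), 'effort': array([ 3.02193694e-04, -5.06832433e+01, -2.91875786e+01, -9.23370385e-05,
        2.65916009e-03,  3.55158693e-05]), 'position': array([ 0.20025865, -0.51193104,  0.24483448]), 'tool_rot': array([[ 9.31308557e-01,  3.64231073e-01, -3.09850122e-04],
       [ 3.64231199e-01, -9.31308052e-01,  9.72705297e-04],
       [ 6.57235811e-05, -1.01874585e-03, -9.99999479e-01]]), 'contact_force': array([-0.58356052, -0.11969903, -0.28684002]), 'wrist_torque': array([ 0.01361097,  0.04827973, -0.00704767]), 'finger_force': 0.0, 'finger_gap': 0.08523418635852477}
```

View pics/scene0.png

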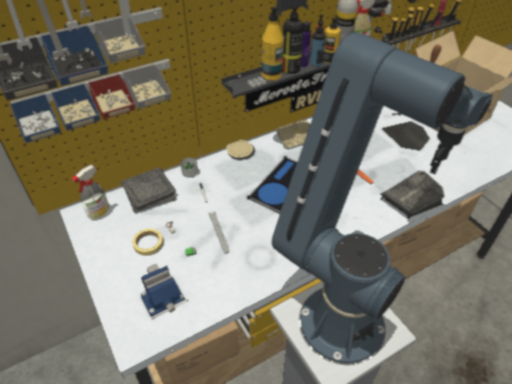

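View pics/top0.png

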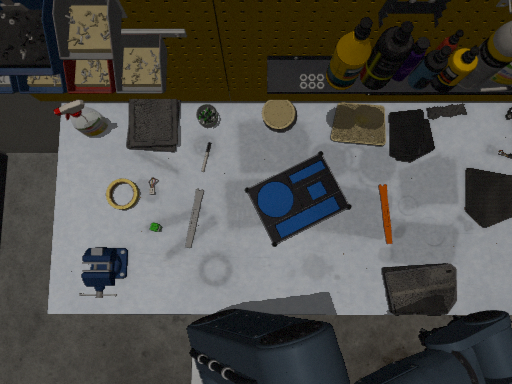

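The scene view shows the tape, green plug, pen, both levers and part of the tray; the arm hides the rest of the tray. The top view shows everything: orange lever (386,213), grey lever (195,218), tape (122,194), green plug (155,227), white plug (153,185) and pen (206,157). The tray's blue floors are the tape circle (276,199), pen slot (308,172), plug pocket (317,190) and lever slot (307,217).

```bash
cat > h.py <<'E'
import cv2,numpy as np
from plant import env,grab_frame,get_calibration
def cam(n):
    c=get_calibration(n);R=cv2.Rodrigues(np.array(c["rvec"]))[0];t=np.array(c["tvec"])
    f=192/np.tan(np.radians(c["fovy"]/2));return R,t,f,c["cx"],c["cy"]
def ray(n,p):
    R,t,f,cx,cy=cam(n);d=R.T@np.array([(p[0]-cx)/f,(p[1]-cy)/f,1]);return -R.T@t,d/np.linalg.norm(d)
def plane(n,p,z):
    o,d=ray(n,p);return o+d*(z-o[2])/d[2]
def proj(n,X):
    R,t,f,cx,cy=cam(n);v=R@np.array(X)+t;return np.array([cx+f*v[0]/v[2],cy+f*v[1]/v[2]])
def tri(a,pa,b,pb):
    o1,d1=ray(a,pa);o2,d2=ray(b,pb)
    s=np.linalg.lstsq(np.c_[d1,-d2],o2-o1,rcond=None)[0];A=o1+s[0]*d1;B=o2+s[1]*d2
    return (A+B)/2,np.linalg.norm(A-B)
RNG=dict(orange=((5,150,120),(16,255,255)),blue=((100,150,80),(118,255,255)),green=((45,120,60),(75,255,255)),yellow=((18,60,120),(34,255,255)))
def blobs(im,col,roi,amin=15):
    x0,y0,x1,y1=roi;h=cv2.cvtColor(im,cv2.COLOR_RGB2HSV);m=cv2.inRange(h,*map(np.array,RNG[col]))
    k=np.zeros_like(m);k[y0:y1,x0:x1]=m[y0:y1,x0:x1];out=[]
    for c in cv2.findContours(k,cv2.RETR_EXTERNAL,cv2.CHAIN_APPROX_NONE)[0]:
        f=cv2.drawContours(np.zeros_like(m),[c],-1,255,-1);M=cv2.moments(f,True)
        if M["m00"]>=amin: out.append((np.array([M["m10"]/M["m00"],M["m01"]/M["m00"]]),M["m00"],c))
    return sorted(out,key=lambda b:-b[1])
def axis_world(n,c,z):
    P=np.array([plane(n,p,z)[:2] for p in c[:,0].astype(float)],np.float32)
    (u,v),(w,h),a=cv2.minAreaRect(P*1000);return (u,v),(w,h),a
E
python3 - <<'E'
from h import *
np.set_printoptions(precision=4,suppress=True)
T=grab_frame("top");S=grab_frame("scene")
R=dict(orange=((360,170,410,255),(340,150,385,200)),blue=((240,150,352,245),(245,150,300,215)),green=((140,215,170,240),(180,240,202,260)),yellow=((95,170,145,215),(125,222,170,262)))
Z=dict(orange=.009,blue=.006,green=.015,yellow=.025)
for c in R:
    for n,r in zip(("top","scene"),R[c]):
        for b in blobs(T if n=="top" else S,c,r):
            print(c,n,b[0],b[1],plane(n,b[0],Z[c]),axis_world(n,b[2],Z[c]))
print("pen/white crops")
for n,im,r in (("top",T,(90,130,225,250)),("scene",S,(120,150,260,270))):
    x0,y0,x1,y1=r;cv2.imwrite(f"pics/{n}c.png",cv2.resize(im[y0:y1,x0:x1,::-1],None,fx=5,fy=5,interpolation=cv2.INTER_CUBIC))
E
```

```text
orange top [385.663  213.1522] 368.0 [ 0.5096 -0.4616  0.009 ] ((508.9578857421875, -460.41668701171875), (191.6778106689453, 23.7830753326416), 3.5233194828033447)
orange scene [364.2444 176.4889] 45.0 [ 0.451  -0.4624  0.009 ] ((450.8084411621094, -462.18389892578125), (74.70023345947266, 13.702207565307617), 6.8129448890686035)
blue top [274.9353 198.9969] 974.0 [ 0.5558 -0.104   0.006 ] ((556.1174926757812, -104.31269073486328), (110.9512939453125, 111.60149383544922), 89.99715423583984)
blue top [306.9898 216.6151] 886.0 [ 0.4984 -0.2075  0.006 ] ((498.867431640625, -207.447998046875), (43.38503646850586, 210.40481567382812), 26.396120071411133)
blue top [306.5845 171.6419] 296.0 [ 0.6464 -0.2086  0.006 ] ((646.2520751953125, -208.5507354736328), (26.691633224487305, 117.10742950439453), 26.73773193359375)
blue top [316.1782 190.1782] 202.0 [ 0.5849 -0.239   0.006 ] ((585.5009155273438, -239.22036743164062), (43.803646087646484, 48.67623519897461), 25.565628051757812)
blue scene [272.2614 192.9409] 440.0 [ 0.5587 -0.1014  0.006 ] ((562.05517578125, -99.64968872070312), (98.47167
[... 172 characters left out ...]
, 107.18302154541016), 26.7501163482666)
green top [154.0545 226.3455] 55.0 [0.4661 0.2851 0.015 ] ((466.50732421875, 285.6309509277344), (23.304248809814453, 24.087947845458984), 64.90816497802734)
green scene [189.0833 251.0833] 24.0 [0.4598 0.2884 0.015 ] ((460.17926025390625, 288.5506896972656), (13.383439064025879, 17.710071563720703), 65.51679992675781)
yellow top [120.9786 193.4343] 746.0 [0.5713 0.3931 0.025 ] ((571.4015502929688, 392.978759765625), (96.17720794677734, 96.44123840332031), 46.285621643066406)
yellow scene [147.3719 241.3736] 613.0 [0.5608 0.396  0.025 ] ((561.6292114257812, 395.857666015625), (100.50349426269531, 106.95317840576172), 59.87676239013672)
pen/white crops
```

View pics/topc.png

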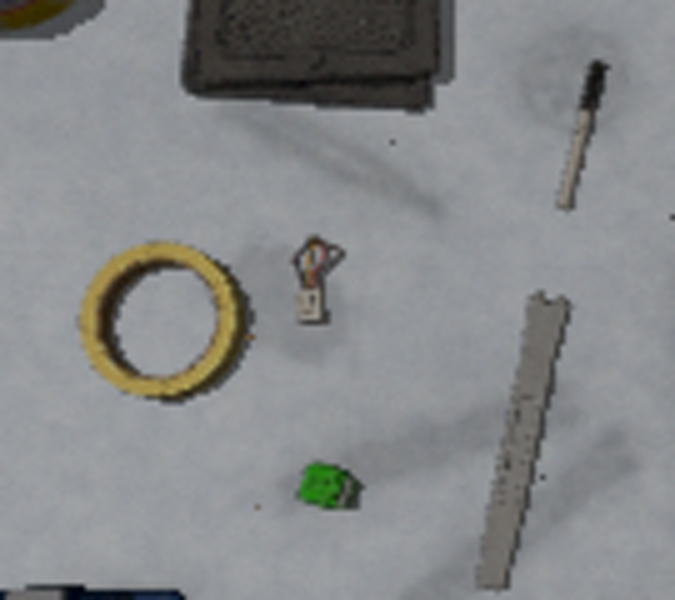

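View pics/scenec.png

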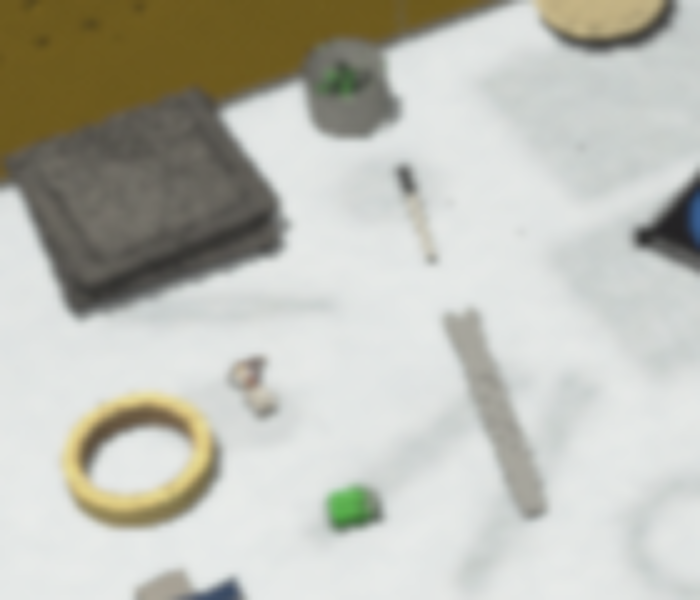

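Crops match: pen cap end at top (210,142), other end (203,171); green plug with its grey end on the right; white plug clear of both. The tray geometry fits the text: the offsets between inserts come out at 97/67 and 134 mm with a yaw of 26.4°. Next I check heights and compute the first approach.

```bash
cat >> h.py <<'E'
def goto(x,y,z,phi):
    """row (tool mm/deg) to TCP x,y,z with the closing line at world angle phi (deg, mod 180), tool down"""
    from scipy.spatial.transform import Rotation as Ro
    s=env.state();R=s["tool_rot"];d=R.T@(np.array([x,y,z])-s["position"])*1000;best=None
    for k in(0,180,360,-180):
        a=np.radians(phi+k);Y=np.array([np.cos(a),np.sin(a),0]);Z=np.array([0,0,-1.]);X=np.cross(Y,Z)
        v=np.degrees(Ro.from_matrix(R.T@np.c_[X,Y,Z]).as_rotvec())
        if best is None or np.linalg.norm(v)<np.linalg.norm(best): best=v
    print("row",np.round(d,1),np.round(best,1),"q",np.round(s["q"],2),"t",round(s["clock"],1))
E
python3 - <<'E'
from h import *
np.set_printoptions(precision=4,suppress=True)
print("tape",tri("top",(120.98,193.43),"scene",(147.37,241.37)))
print("green",tri("top",(154.05,226.35),"scene",(189.08,251.08)))
print("pocket",tri("top",(274.94,199),"scene",(272.26,192.94)),tri("top",(306.58,171.64),"scene",(283.26,169.6)))
a,b=tri("top",(210,142.4),"scene",(200.6,183.6)),tri("top",(203.2,171.4),"scene",(206.4,202.4));print("pen",a,b)
T=grab_frame("top");h=cv2.cvtColor(T,cv2.COLOR_RGB2HSV).astype(int)
p=[plane("top",(210,142.4),.0054),plane("top",(203.2,171.4),.0054)];print(p,(p[0]+p[1])/2,np.degrees(np.arctan2(*(p[0]-p[1])[[1,0]])),np.linalg.norm(p[0]-p[1]))
g=T[215:240,140:170].astype(int);bg=np.median(g.reshape(-1,3),0);m=(np.abs(g-bg).sum(2)>70).astype(np.uint8)
n,l,st,ce=cv2.connectedComponentsWithStats(m);i=1+np.argmax(st[1:,4]);c=cv2.findContours((l==i).astype(np.uint8),0,1,offset=(140,215))[0][0]
print("plug all",ce[i]+(140,215),st[i],axis_world("top",c,.008))
for r in T[219:236,146:166]: print(' '.join('G' if q[1]>q[0]*1.5 else ('#' if abs(q.astype(int)-bg).sum()>70 else '.') for q in r))
goto(.466,.285,.15,-20)
E
```

```text
tape (array([0.572 , 0.3955, 0.013 ]), np.float64(0.0032293722421757724))
green (array([0.4663, 0.2868, 0.0067]), np.float64(0.0007622818635322032))
pocket (array([ 0.5568, -0.1024,  0.0069]), np.float64(0.0038470377721249445)) (array([ 0.6465, -0.2081,  0.0071]), np.float64(0.0009425454581822298))
pen (array([0.7465, 0.1114, 0.0007]), np.float64(7.451475299184313e-05)) (array([ 0.6495,  0.1333, -0.0051]), np.float64(0.0008413469682573537))
[array([0.7453, 0.1108, 0.0054]), array([0.6473, 0.1316, 0.0054])] [0.6963 0.1212 0.0054] -12.010594975198538 0.10020924895906393
plug all [155.4259 226.8704] [  9   7  14  10 108] ((464.96258544921875, 281.9407043457031), (41.204105377197266, 28.249744415283203), 78.82865142822266)
. . . . . . . . . . . . . . . . . . . .
. . . . . . . . . . . . . . . . . . . .
. . . . . . . . . . . . . . . . . . . .
. . . . . . # # # . . . . . . . . . . .
. . . . . # G G G G G # # # . . . . . .
. . . . # G G G G G G G G # # . . . . .
. . . . # G G G G G G G G # # # . . . .
. . . . G G G G G G G G G # # # # . . .
. . . # G G G G G G G G # # # # # . . .
. . . # G G G G G G G G # # # # . . . .
. . . # G G G G G G G G # # # # . . . .
. . . . # # G G G G G # # # # # . . . .
. . . . . . . . # # G # # # # # . . . .
. . . . . . . . . . . . . . . . . . . .
. . . . . . . . . . . . . . . . . . . .
. . . . . . . . . . . . . . . . . . . .
. . . . . . . . . . . . . . . . . . . .
row [ 537.8 -645.5   95.4] [ -0.   -0.  -48.6] q [-1.28  0.35  1.65 -0.    1.14 -0.08] t 0.2
```

Request:
drive_tool(increments=[[[270,-320,30,0,0,-24,0],[270,-320,30,0,0,-24,0],[270,-320,30,0,0,-24,0],[538,-645,80,0,0,-48,0],[538,-645,80,0,0,-48,0.3],[538,-645,80,0,0,-48,0.4],[538,-645,80,0,0,-48,0.4],[538,-645,80,0,0,-48,0.4],[538,-645,80,0,0,-48,0.4],[538,-645,80,0,0,-48,0.4],[538,-645,80,0,0,-48,0.4],[538,-645,80,0,0,-48,0.4]]], squeeze=40)

```text
clock: 1.25
position: [0.3586, -0.0381, 0.1994]
tool_rot: [[0.353, 0.936, 0.001], [0.936, -0.353, -0.0], [0.0, 0.001, -1.0]]
contact_force: [1.4, -1.2, 1.4]
finger_gap: 0.051
finger_force: 0.0
```

Run:
```python
from h import *
goto(.466,.285,.10,-17)
goto(.466,.285,.02,-17)
```

```text
row [340.2 -13.5  99.4] [ 0.1 -0.  -3.7] q [-0.24  0.06  2.15 -0.    0.93  0.13] t 1.2
row [340.2 -13.6 179.4] [ 0.1 -0.  -3.7] q [-0.24  0.06  2.15 -0.    0.93  0.13] t 1.2
```

Request:
drive_tool(increments=[[[340,-13.5,50,0,0,-3.7,0.4],[340,-13.5,50,0,0,-3.7,0.4],[340,-13.5,50,0,0,-3.7,0.4],[340,-13.5,50,0,0,-3.7,0.4],[340,-13.5,99,0,0,-3.7,0.4],[340,-13.5,99,0,0,-3.7,0.4],[340,-13.5,99,0,0,-3.7,0.4],[340,-13.5,99,0,0,-3.7,0.4],[340,-13.5,99,0,0,-3.7,0.4],[340,-13.5,99,0,0,-3.7,0.4],[340,-13.5,99,0,0,-3.7,0.4],[340,-13.5,99,0,0,-3.7,0.4]]])

```text
clock: 2.25
position: [0.4654, 0.2823, 0.1003]
tool_rot: [[0.291, 0.957, -0.0], [0.957, -0.291, -0.0], [-0.0, -0.0, -1.0]]
contact_force: [0.6, -0.5, -0.9]
finger_gap: 0.0513
finger_force: 0.0
```

Run:
```python
from h import *
np.set_printoptions(precision=4,suppress=True)
S=grab_frame("scene");T=grab_frame("top")
cv2.imwrite("pics/tg.png",cv2.resize(T[150:260,100:240,::-1],None,fx=5,fy=5,interpolation=cv2.INTER_CUBIC))
for c,r in(("orange",(330,140,400,210)),("blue",(240,140,330,240))):
    for b in blobs(S,c,r): print(c,b[0],b[1],plane("scene",b[0],.006))
goto(.466,.285,.021,-17)
```

```text
orange [355.1038 169.1415] 106.0 [ 0.505  -0.4607  0.006 ]
blue [309.094  186.6966] 234.0 [ 0.5159 -0.2425  0.006 ]
blue [298.2055 175.863 ] 73.0 [ 0.5874 -0.24    0.006 ]
blue [288.4333 164.1667] 30.0 [ 0.6646 -0.2442  0.006 ]
row [ 3.  -0.6 79.9] [ 0. -0.  0.] q [ 0.46  0.53  1.78 -0.    0.83  0.76] t 2.4
```

View pics/tg.png

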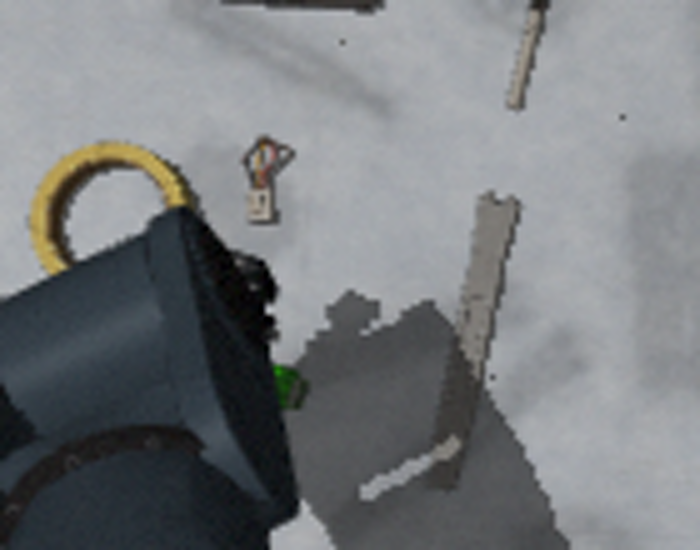

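The gripper hangs over the plug, whose green edge shows at (290,385) in the crop, and the neighbours are clear. The second view of the orange lever and plug pocket agrees within 5 mm. Descending and gripping.

Request:
drive_tool(increments=[[[3,0,40,0,0,0,0.4],[3,0,65,0,0,0,0.4],[3,0,80,0,0,0,0.4],[3,0,80,0,0,0,0.4],[3,0,80,0,0,0,0.5],[3,0,80,0,0,0,0.6],[3,0,80,0,0,0,0.75],[3,0,80,0,0,0,0.85],[3,0,80,0,0,0,0.85],[3,0,80,0,0,0,0.85]]])

```text
clock: 3.18
position: [0.4673, 0.2859, 0.022]
tool_rot: [[0.291, 0.957, 0.002], [0.957, -0.291, 0.001], [0.002, 0.002, -1.0]]
contact_force: [-1.0, -1.5, 6.2]
finger_gap: 0.0226
finger_force: 39.3
```

Request:
drive_tool(increments=[[[0,0,-30,0,0,0,0.85],[0,0,-70,0,0,0,0.85],[0,0,-80,0,0,0,0.85],[0,0,-80,0,0,0,0.85]]])

```text
clock: 3.52
position: [0.4684, 0.2866, 0.1045]
tool_rot: [[0.291, 0.957, 0.007], [0.957, -0.291, 0.003], [0.005, 0.005, -1.0]]
contact_force: [-0.1, 0.2, 0.1]
finger_gap: 0.0224
finger_force: 39.7
```

Run:
```python
from h import *
for p in((.466,.285),(.585,-.239)):
  for f in (-17,-64,26): goto(*p,.1,f)
```

```text
row [-2.2 -1.8  4.4] [ 0.3 -0.3  0.1] q [ 0.46  0.53  1.77 -0.    0.83  0.76] t 3.5
row [-2.2 -1.8  4.4] [ 0.2 -0.4 47.1] q [ 0.46  0.53  1.77 -0.    0.83  0.76] t 3.5
row [-2.2 -1.8  4.4] [  0.4  -0.2 -42.9] q [ 0.46  0.53  1.77 -0.    0.83  0.76] t 3.5
row [-468.8  264.7    3.5] [ 0.3 -0.3  0.1] q [ 0.46  0.53  1.77 -0.    0.83  0.76] t 3.5
row [-468.8  264.7    3.5] [ 0.2 -0.4 47.1] q [ 0.46  0.53  1.77 -0.    0.83  0.76] t 3.5
row [-468.8  264.7    3.5] [  0.4  -0.2 -42.9] q [ 0.46  0.53  1.77 -0.    0.83  0.76] t 3.5
```

Request:
drive_tool(increments=[[[-469,265,3,0,0,-43,0.85],[-469,265,3,0,0,-43,0.85],[-469,265,3,0,0,-43,0.85],[-469,265,3,0,0,-43,0.85],[-469,265,3,0,0,-43,0.85],[-469,265,3,0,0,-43,0.85],[-469,265,3,0,0,-43,0.85],[-469,265,3,0,0,-43,0.85],[-469,265,3,0,0,-43,0.85],[-469,265,3,0,0,-43,0.85],[-469,265,3,0,0,-43,0.85],[-469,265,3,0,0,-43,0.85]]])

```text
clock: 4.52
position: [0.5693, -0.1798, 0.0972]
tool_rot: [[-0.439, 0.898, -0.0], [0.898, 0.439, 0.0], [0.0, -0.0, -1.0]]
contact_force: [0.5, 1.4, -0.0]
finger_gap: 0.0231
finger_force: 39.7
```

Request:
drive_tool(increments=[[[0,0,0,0,0,0,0.85],[0,0,0,0,0,0,0.85]]])

```text
clock: 4.68
position: [0.5693, -0.1795, 0.0969]
tool_rot: [[-0.436, 0.9, -0.0], [0.9, 0.436, 0.0], [0.0, -0.0, -1.0]]
contact_force: [-0.1, -0.5, -0.4]
finger_gap: 0.023
finger_force: 39.7
```

Run:
```python
from h import *
goto(.585,-.239,.03,26)
```

```text
row [-60.4 -11.8  66.9] [-0.  -0.  -0.1] q [-0.38  0.62  1.64  0.    0.89 -0.84] t 4.7
```

Request:
drive_tool(increments=[[[-30,-6,0,0,0,0,0.85],[-60,-12,0,0,0,0,0.85],[-60,-12,30,0,0,0,0.85],[-60,-12,55,0,0,0,0.85],[-60,-12,66,0,0,0,0.85],[-60,-12,67,0,0,0,0.85],[-60,-12,67,0,0,0,0.7],[-60,-12,67,0,0,0,0.6],[-60,-12,67,0,0,0,0.5],[-60,-12,67,0,0,0,0.5],[-60,-12,40,0,0,0,0.5],[-60,-12,0,0,0,0,0.5]]])

```text
clock: 5.68
position: [0.5834, -0.2359, 0.0958]
tool_rot: [[-0.439, 0.898, -0.005], [0.898, 0.439, 0.003], [0.005, -0.004, -1.0]]
contact_force: [-0.7, -0.7, -0.9]
finger_gap: 0.0428
finger_force: 0.0
```

Run:
```python
from h import *
goto(.527,.393,.13,0)
goto(.545,.20,.13,0)
```

```text
row [589.9 225.5 -32.3] [-0.3 -0.2 26.1] q [-0.46  0.67  1.54  0.    0.94 -0.91] t 5.7
row [408.6 156.9 -32.9] [-0.3 -0.2 26.1] q [-0.46  0.67  1.54  0.    0.94 -0.91] t 5.7
```

Request:
drive_tool(increments=[[[408,157,-33,0,0,26,0.4],[408,157,-33,0,0,26,0.4],[408,157,-33,0,0,26,0.4],[408,157,-33,0,0,26,0.4],[590,226,-32,0,0,26,0.4],[590,226,-32,0,0,26,0.4],[590,226,-32,0,0,26,0.4],[590,226,-32,0,0,26,0.4],[590,226,-32,0,0,26,0.4],[590,226,-32,0,0,26,0.4],[590,226,-32,0,0,26,0.4],[590,226,-32,0,0,26,0.4]]])

```text
clock: 6.68
position: [0.5406, 0.2604, 0.125]
tool_rot: [[-0.001, 1.0, 0.001], [1.0, 0.001, 0.0], [0.0, 0.001, -1.0]]
contact_force: [0.8, 0.6, 0.2]
finger_gap: 0.0511
finger_force: 0.0
```

Run:
```python
from h import *
T=grab_frame("top");S=grab_frame("scene")
cv2.imwrite("pics/t1.png",np.vstack([cv2.resize(T[145:250,235:365,::-1],None,fx=4,fy=4,interpolation=2)]))
goto(.528,.393,.1,0)
```

```text
row [129.6 -11.6  25.3] [ 0.1 -0.1  0.3] q [0.38 0.58 1.62 0.   0.94 0.37] t 6.8
```

View pics/t1.png

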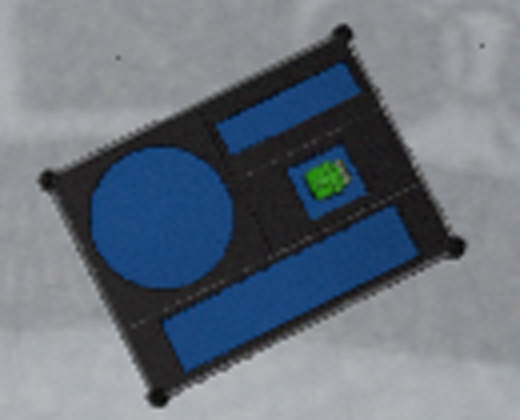

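The green plug sits in its square pocket at crop (328,180), with blue showing all round. Next is the tape.

Request:
drive_tool(increments=[[[40,-4,0,0,0,0,0.4],[80,-8,0,0,0,0,0.4],[115,-11,10,0,0,0,0.4],[130,-11.5,25,0,0,0,0.4],[130,-11.5,25,0,0,0,0.4],[130,-11.5,60,0,0,0,0.4],[130,-11.5,85,0,0,0,0.4],[130,-11.5,101,0,0,0,0.4],[130,-11.5,101,0,0,0,0.4]]])

```text
clock: 7.53
position: [0.5282, 0.3862, 0.0202]
tool_rot: [[-0.0, 1.0, -0.004], [1.0, 0.0, -0.003], [-0.003, -0.004, -1.0]]
contact_force: [-0.3, -1.0, -0.8]
finger_gap: 0.0513
finger_force: 0.0
```

Request:
drive_tool(increments=[[[0,0,0,0,0,0,0.6],[0,0,0,0,0,0,0.8],[0,0,0,0,0,0,0.95],[0,0,0,0,0,0,0.95],[0,0,0,0,0,0,0.95]]])

```text
clock: 7.95
position: [0.5304, 0.3886, 0.025]
tool_rot: [[-0.001, 1.0, 0.002], [1.0, 0.001, 0.001], [0.001, 0.002, -1.0]]
contact_force: [-1.3, -0.9, 8.4]
finger_gap: 0.0121
finger_force: 42.9
```

Request:
drive_tool(increments=[[[0,0,-20,0,0,0,0.95],[0,0,-50,0,0,0,0.95],[0,0,-76,0,0,0,0.95],[0,0,-76,0,0,0,0.95]]])

```text
clock: 8.28
position: [0.5318, 0.3896, 0.1052]
tool_rot: [[-0.001, 1.0, 0.007], [1.0, 0.001, 0.005], [0.005, 0.007, -1.0]]
contact_force: [1.4, -0.4, -0.5]
finger_gap: 0.0127
finger_force: 43.2
```

Run:
```python
from h import *
T=grab_frame("top")
for b in blobs(T,"yellow",(60,130,200,230),5): print(b[0],b[1],plane("top",b[0],.1))
cv2.imwrite("pics/t2.png",cv2.resize(grab_frame("scene")[180:300,100:240,::-1],None,fx=4,fy=4,interpolation=2))
goto(.556-.043,-.104,.1,0)
```

```text
[120.34862385 178.        ] 109.0 [0.60901789 0.37265278 0.1       ]
row [-4.924e+02 -1.740e+01 -3.000e-01] [ 0.1 -0.1  0.1] q [ 0.56  0.7   1.46 -0.    0.97  0.56] t 8.4
```

View pics/t2.png

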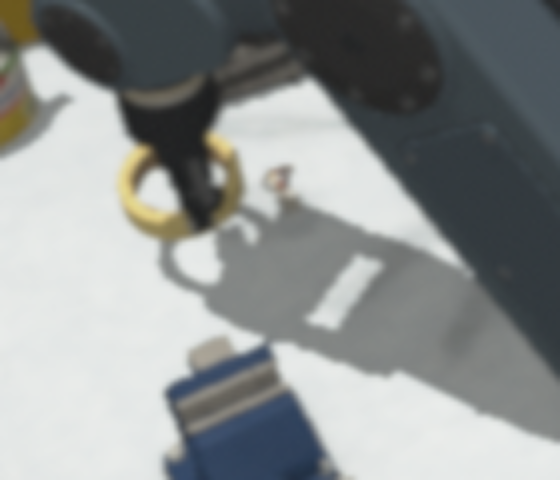

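The tape hangs level in the gripper (crop 180,185). Carrying it to its pocket.

Request:
drive_tool(increments=[[[-40,-1,0,0,0,0,0.95],[-497,-17,0,0,0,0,0.95],[-497,-17,0,0,0,0,0.95],[-497,-17,0,0,0,0,0.95],[-497,-17,0,0,0,0,0.95],[-497,-17,0,0,0,0,0.95],[-497,-17,0,0,0,0,0.95],[-497,-17,0,0,0,0,0.95],[-497,-17,0,0,0,0,0.95],[-497,-17,0,0,0,0,0.95],[-497,-17,0,0,0,0,0.95],[-497,-17,0,0,0,0,0.95]]])

```text
clock: 9.38
position: [0.5118, -0.1108, 0.0981]
tool_rot: [[-0.001, 1.0, -0.002], [1.0, 0.001, 0.0], [0.0, -0.002, -1.0]]
contact_force: [1.0, 1.1, -1.0]
finger_gap: 0.0124
finger_force: 43.3
```

Request:
drive_tool(increments=[[[0,0,0,0,0,0,0.95],[0,0,0,0,0,0,0.95]]])

```text
clock: 9.55
position: [0.5121, -0.1106, 0.098]
tool_rot: [[0.003, 1.0, -0.002], [1.0, -0.003, 0.0], [0.0, -0.002, -1.0]]
contact_force: [-0.0, -0.5, -0.8]
finger_gap: 0.0122
finger_force: 43.3
```

Run:
```python
from h import *
goto(.514,-.109,.034,0)
S=grab_frame("scene")
for b in blobs(S,"yellow",(200,130,350,240),5): print(b[0],b[1],plane("scene",b[0],.10))
```

```text
row [ 1.5  2.  64. ] [-0.1 -0.  -0.1] q [-0.3   0.51  1.84 -0.    0.8  -0.3 ] t 9.6
[238.39772727 148.20454545] 352.0 [ 0.75569265 -0.06453874  0.1       ]
[313.89473684 136.96491228] 57.0 [ 0.66526553 -0.36064081  0.1       ]
```

Request:
drive_tool(increments=[[[1.5,2,20,0,0,0,0.95],[1.5,2,45,0,0,0,0.95],[1.5,2,60,0,0,0,0.95],[1.5,2,65,0,0,0,0.95],[1.5,2,65,0,0,0,0.95],[1.5,2,65,0,0,0,0.8],[1.5,2,65,0,0,0,0.7],[1.5,2,65,0,0,0,0.6],[1.5,2,65,0,0,0,0.6],[1.5,2,45,0,0,0,0.6],[1.5,2,5,0,0,0,0.5],[1.5,2,-10,0,0,0,0.5]]])

```text
clock: 10.6
position: [0.5163, -0.1077, 0.1129]
tool_rot: [[-0.001, 1.0, 0.004], [1.0, 0.001, -0.001], [-0.001, 0.004, -1.0]]
contact_force: [1.1, 0.0, 1.0]
finger_gap: 0.0429
finger_force: 0.0
```

Run:
```python
from h import *
goto(.6963,.1212,.1,78)
```

```text
row [228.8 180.2  13.4] [  0.1   0.2 -77.9] q [-0.29  0.49  1.82  0.    0.83 -0.3 ] t 10.6
```

Request:
drive_tool(increments=[[[229,180,0,0,0,-78,0.5],[229,180,0,0,0,-78,0.5],[229,180,0,0,0,-78,0.5],[229,180,0,0,0,-78,0.5],[229,180,0,0,0,-78,0.5],[229,180,0,0,0,-78,0.5],[229,180,13,0,0,-78,0.5],[229,180,13,0,0,-78,0.5],[229,180,13,0,0,-78,0.5],[229,180,13,0,0,-78,0.5],[229,180,13,0,0,-78,0.5],[229,180,13,0,0,-78,0.5]]])

```text
clock: 11.6
position: [0.6948, 0.1219, 0.0963]
tool_rot: [[-0.979, 0.202, 0.0], [0.202, 0.979, 0.0], [-0.0, 0.0, -1.0]]
contact_force: [0.2, 0.1, -0.1]
finger_gap: 0.0425
finger_force: 0.0
```

Run:
```python
from h import *
T=grab_frame("top")
cv2.imwrite("pics/t3.png",cv2.resize(T[120:250,180:360,::-1],None,fx=4,fy=4,interpolation=2))
goto(.6963,.1212,.017,78)
```

```text
row [-1.6 -0.3 79.4] [ 0.   0.  -0.1] q [ 0.11  0.79  1.31  0.    1.04 -1.25] t 11.7
```

View pics/t3.png

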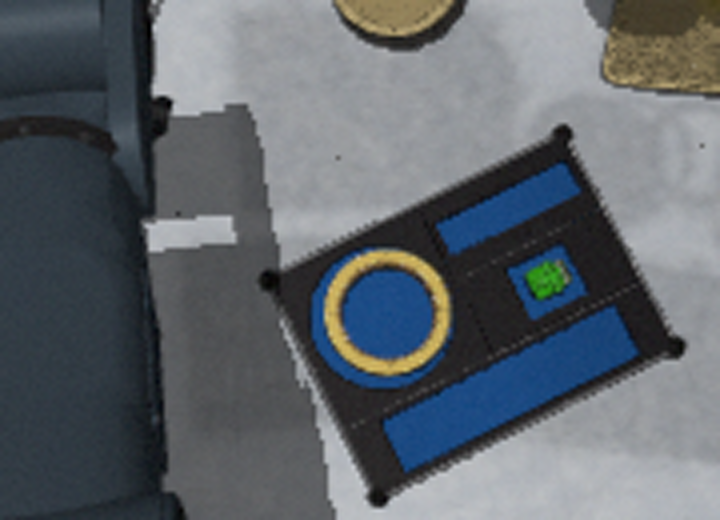

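The tape lies in its round pocket at crop (387,312), within about 6 mm of the centre, with blue visible round it. Next is the pen.

Request:
drive_tool(increments=[[[-1.5,0,30,0,0,0,0.5],[-1.5,0,60,0,0,0,0.5],[-1.5,0,78,0,0,0,0.5],[-1.5,0,79,0,0,0,0.5],[-1.5,0,79,0,0,0,0.6],[-1.5,0,79,0,0,0,0.75],[-1.5,0,79,0,0,0,0.9],[-1.5,0,79,0,0,0,0.97],[-1.5,0,79,0,0,0,0.97],[-1.5,0,79,0,0,0,0.97]]], squeeze=30)

```text
clock: 12.48
position: [0.6971, 0.1217, 0.0189]
tool_rot: [[-0.978, 0.207, 0.002], [0.207, 0.978, 0.0], [-0.002, 0.001, -1.0]]
contact_force: [-0.8, -0.1, 6.5]
finger_gap: 0.0075
finger_force: 29.6
```

Request:
drive_tool(increments=[[[0,0,-20,0,0,0,0.97],[0,0,-50,0,0,0,0.97],[0,0,-70,0,0,0,0.97],[0,0,-70,0,0,0,0.97]]])

```text
clock: 12.82
position: [0.6986, 0.1218, 0.0928]
tool_rot: [[-0.978, 0.207, 0.008], [0.207, 0.978, 0.001], [-0.008, 0.003, -1.0]]
contact_force: [0.2, 0.3, 1.4]
finger_gap: 0.0078
finger_force: 29.7
```

Run:
```python
from h import *
cv2.imwrite("pics/t4.png",cv2.resize(grab_frame("scene")[130:230,160:300,::-1],None,fx=5,fy=5,interpolation=2))
goto(.6464,-.2086,.1,26.5)
```

```text
row [ -18.4 -333.7  -10.3] [ 0.2  0.2 51.5] q [ 0.11  0.8   1.31  0.    1.03 -1.26] t 12.9
```

View pics/t4.png

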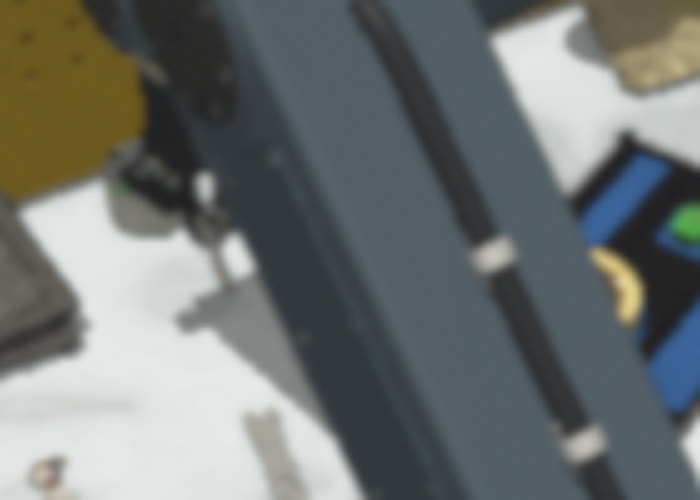

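The pen is held: its white end shows below the fingers at crop (220,262). Carrying it to its slot.

Request:
drive_tool(increments=[[[-18,-334,-10,0,0,51.5,0.97],[-18,-334,-10,0,0,51.5,0.97],[-18,-334,-10,0,0,51.5,0.97],[-18,-334,-10,0,0,51.5,0.97],[-18,-334,-10,0,0,51.5,0.97],[-18,-334,-10,0,0,51.5,0.97],[-18,-334,-10,0,0,51.5,0.97],[-18,-334,-10,0,0,51.5,0.97],[-18,-334,-10,0,0,51.5,0.97],[-18,-334,-10,0,0,51.5,0.97],[-18,-334,-10,0,0,51.5,0.97],[-18,-334,-10,0,0,51.5,0.97]]])

```text
clock: 13.87
position: [0.6447, -0.2076, 0.0964]
tool_rot: [[-0.448, 0.894, -0.001], [0.894, 0.448, 0.001], [0.001, -0.001, -1.0]]
contact_force: [0.4, 0.3, 0.4]
finger_gap: 0.0077
finger_force: 29.7
```

Run:
```python
from h import *
goto(.6464,-.2086,.028,26.5)
cv2.imwrite("pics/t5.png",cv2.resize(grab_frame("scene")[110:210,230:370,::-1],None,fx=5,fy=5,interpolation=2))
```

```text
row [-1.8  1.1 68.4] [-0.  -0.1  0.1] q [-0.38  0.74  1.4   0.    1.   -0.85] t 13.9
```

View pics/t5.png

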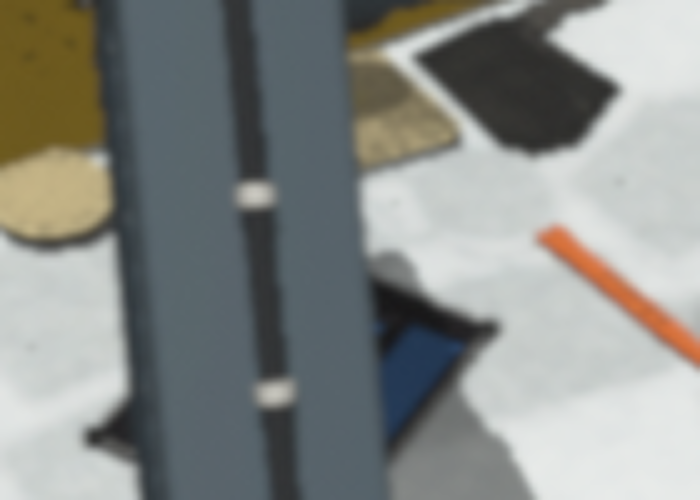

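The arm hides the pen in this view, but the gap and grip force are unchanged, so it is still held. Lowering and releasing.

Request:
drive_tool(increments=[[[-2,1,25,0,0,0,0.97],[-2,1,50,0,0,0,0.97],[-2,1,64,0,0,0,0.97],[-2,1,68,0,0,0,0.97],[-2,1,68,0,0,0,0.97],[-2,1,68,0,0,0,0.85],[-2,1,68,0,0,0,0.75],[-2,1,68,0,0,0,0.7],[-2,1,68,0,0,0,0.7],[-2,1,45,0,0,0,0.65],[-2,1,5,0,0,0,0.5],[-2,1,-10,0,0,0,0.5]]])

```text
clock: 14.92
position: [0.648, -0.2109, 0.1119]
tool_rot: [[-0.447, 0.894, 0.005], [0.894, 0.447, -0.002], [-0.004, 0.004, -1.0]]
contact_force: [0.5, 0.1, 1.3]
finger_gap: 0.0426
finger_force: 0.0
```

Run:
```python
from h import *
goto(.5096,-.4616,.1,93.5)
```

```text
row [-162.3 -235.9   11.7] [  0.    0.3 -66.9] q [-0.38  0.73  1.38  0.    1.03 -0.85] t 14.9
```

Request:
drive_tool(increments=[[[-162,-236,0,0,0,-67,0.45],[-162,-236,0,0,0,-67,0.45],[-162,-236,0,0,0,-67,0.45],[-162,-236,0,0,0,-67,0.45],[-162,-236,0,0,0,-67,0.45],[-162,-236,0,0,0,-67,0.45],[-162,-236,12,0,0,-67,0.45],[-162,-236,12,0,0,-67,0.45],[-162,-236,12,0,0,-67,0.45],[-162,-236,12,0,0,-67,0.45],[-162,-236,12,0,0,-67,0.45],[-162,-236,12,0,0,-67,0.45]]])

```text
clock: 15.92
position: [0.5079, -0.4608, 0.0954]
tool_rot: [[-0.998, -0.06, 0.0], [-0.06, 0.998, -0.0], [-0.0, -0.0, -1.0]]
contact_force: [0.5, 1.0, -0.2]
finger_gap: 0.0469
finger_force: 0.0
```

Run:
```python
from h import *
T=grab_frame("top")
cv2.imwrite("pics/t6.png",cv2.resize(T[140:255,240:430,::-1],None,fx=4,fy=4,interpolation=2))
goto(.5085,-.461,.019,93.5)
```

```text
row [-0.5 -0.3 76.3] [-0.   0.  -0.1] q [-0.8   0.76  1.37  0.    1.01 -2.44] t 16.0
```

View pics/t6.png

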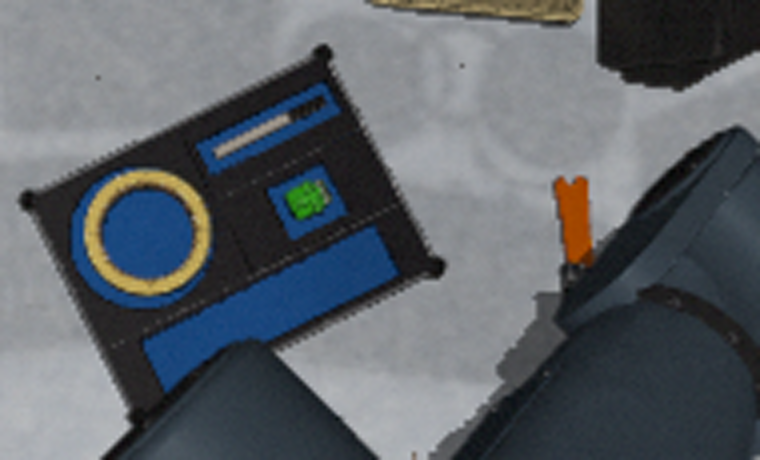

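The pen lies in its slot at crop (268,125), with the tape and plug in place too. The gripper is over the orange lever. Descending.

Request:
drive_tool(increments=[[[-0.5,0,30,0,0,0,0.5],[-0.5,0,60,0,0,0,0.5],[-0.5,0,74,0,0,0,0.5],[-0.5,0,79,0,0,0,0.5],[-0.5,0,80,0,0,0,0.6],[-0.5,0,80,0,0,0,0.7],[-0.5,0,80,0,0,0,0.8],[-0.5,0,80,0,0,0,0.85],[-0.5,0,80,0,0,0,0.85],[-0.5,0,80,0,0,0,0.85]]], squeeze=60)

```text
clock: 16.8
position: [0.509, -0.4614, 0.0166]
tool_rot: [[-0.998, -0.062, 0.002], [-0.062, 0.998, -0.002], [-0.002, -0.002, -1.0]]
contact_force: [-0.6, 0.5, 6.8]
finger_gap: 0.021
finger_force: 59.4
```

Request:
drive_tool(increments=[[[0,0,-20,0,0,0,0.85],[0,0,-50,0,0,0,0.85],[0,0,-70,0,0,0,0.85],[0,0,-70,0,0,0,0.85]]])

```text
clock: 17.13
position: [0.51, -0.4624, 0.0903]
tool_rot: [[-0.998, -0.062, 0.005], [-0.062, 0.998, -0.005], [-0.005, -0.006, -1.0]]
contact_force: [0.5, 0.2, 0.1]
finger_gap: 0.0216
finger_force: 59.0
```

Run:
```python
from h import *
S=grab_frame("scene")
cv2.imwrite("pics/t7.png",cv2.resize(S[110:230,280:440,::-1],None,fx=4,fy=4,interpolation=2))
goto(.4985,-.2075,.1,26.4)
```

```text
row [ -5.  254.3 -13.1] [-0.1  0.3 67.2] q [-0.8   0.77  1.37  0.    1.   -2.44] t 17.2
```

View pics/t7.png

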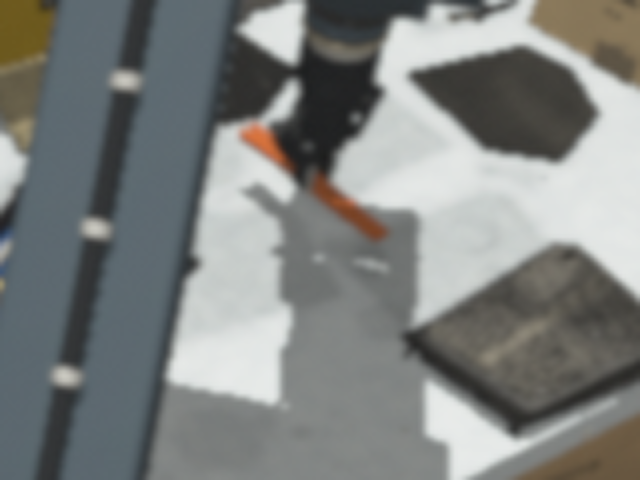

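The lever is held level at its middle (crop 312,185). Carrying it to the long slot.

Request:
drive_tool(increments=[[[-5,100,-12,0,0,67,0.85],[-5,254,-12,0,0,67,0.85],[-5,254,-12,0,0,67,0.85],[-5,254,-12,0,0,67,0.85],[-5,254,-12,0,0,67,0.85],[-5,254,-12,0,0,67,0.85],[-5,254,-12,0,0,67,0.85],[-5,254,-12,0,0,67,0.85],[-5,254,-12,0,0,67,0.85],[-5,254,-12,0,0,67,0.85],[-5,254,-12,0,0,67,0.85],[-5,254,-12,0,0,67,0.85]]])

```text
clock: 18.18
position: [0.4972, -0.2067, 0.0964]
tool_rot: [[-0.449, 0.894, -0.001], [0.894, 0.449, 0.0], [0.001, -0.001, -1.0]]
contact_force: [0.7, 0.5, -0.1]
finger_gap: 0.0215
finger_force: 59.0
```

Run:
```python
from h import *
goto(.4985,-.2075,.026,26.4)
T=grab_frame("top");np.set_printoptions(precision=3,suppress=True)
for b in blobs(T,"orange",(240,150,400,280)): print(b[1],axis_world("top",b[2],.09))
```

```text
row [-1.4  0.9 70.4] [-0.  -0.1  0.3] q [-0.48  0.53  1.8  -0.    0.81 -0.95] t 18.2
```

Request:
drive_tool(increments=[[[-1.5,1,25,0,0,0,0.85],[-1.5,1,50,0,0,0,0.85],[-1.5,1,65,0,0,0,0.85],[-1.5,1,70,0,0,0,0.85],[-1.5,1,70,0,0,0,0.85],[-1.5,1,70,0,0,0,0.7],[-1.5,1,70,0,0,0,0.6],[-1.5,1,70,0,0,0,0.5],[-1.5,1,70,0,0,0,0.45],[-1.5,1,70,0,0,0,0.45],[-1.5,1,40,0,0,0,0.45],[-1.5,1,0,0,0,0,0.45]]])

```text
clock: 19.23
position: [0.4975, -0.207, 0.0956]
tool_rot: [[-0.447, 0.894, -0.005], [0.894, 0.447, 0.003], [0.005, -0.003, -1.0]]
contact_force: [1.1, 0.4, 0.2]
finger_gap: 0.047
finger_force: 0.0
```

Run:
```python
from h import *
goto(.25,-.5,.25,26)
```

```text
row [-150.7 -352.9 -153.9] [-0.2 -0.3  0.6] q [-0.48  0.54  1.79  0.    0.82 -0.94] t 19.2
```

Request:
drive_tool(increments=[[[0,-30,-40,0,0,0,0.45],[-30,-70,-100,0,0,0,0.45],[-150,-353,-150,0,0,0,0.45],[-150,-353,-150,0,0,0,0.45],[-150,-353,-150,0,0,0,0.45],[-150,-353,-150,0,0,0,0.45],[-150,-353,-150,0,0,0,0.45],[-150,-353,-150,0,0,0,0.45],[-150,-353,-150,0,0,0,0.45],[-150,-353,-150,0,0,0,0.45],[-150,-353,-150,0,0,0,0.45],[-150,-353,-150,0,0,0,0.45]]])

```text
clock: 20.23
position: [0.2486, -0.5019, 0.2479]
tool_rot: [[-0.444, 0.896, 0.0], [0.896, 0.444, -0.002], [-0.002, -0.0, -1.0]]
contact_force: [0.5, -0.2, 0.2]
finger_gap: 0.0473
finger_force: 0.0
```

Run:
```python
from h import *
np.set_printoptions(precision=4,suppress=True)
T=grab_frame("top");S=grab_frame("scene")
a=cv2.resize(T[140:255,120:360,::-1],(720,345),interpolation=2);b=cv2.resize(S[135:220,235:335,::-1],(720,612),interpolation=2)[:250]
cv2.imwrite("pics/t8.png",np.vstack([a,b]))
for c,z in(("orange",.015),("green",.02),("yellow",.031)):
    p=blobs(T,c,(240,150,352,245),30)[0]; q=blobs(S,c,(235,135,335,220))
    print(c,plane("top",p[0],z),axis_world("top",p[2],z), [tri("top",p[0],"scene",q[0][0]),q[0][1]] if q else None)
```

```text
orange [ 0.5004 -0.2101  0.015 ] ((500.33465576171875, -207.2824249267578), (23.121536254882812, 189.78945922851562), 27.25489044189453) None
green [ 0.5847 -0.236   0.02  ] ((584.9844970703125, -235.6841278076172), (26.024717330932617, 26.288570404052734), 25.510828018188477) None
yellow [ 0.5575 -0.1072  0.031 ] ((556.4010009765625, -106.32640838623047), (96.02059936523438, 96.85337829589844), 89.37171936035156) [(array([ 0.5595, -0.0445,  0.2519]), np.float64(0.11942116450181658)), 273.0]
```

View pics/t8.png

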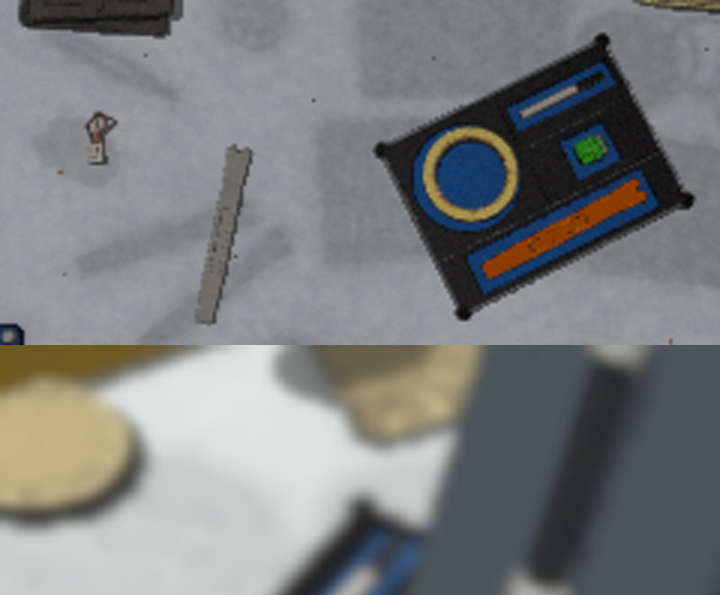

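All four items lie in their cut-outs with blue visible round each: lever (565,228), tape (470,175), pen (562,95), plug (592,148). The measured lever, tape and plug centres are within about 3 mm of their cut-outs. The grey lever and white plug have not moved, and the arm is clear.

```bash
python3 -c "
from plant import env
print(env.sign_off())"
```

```text
the job is handed in; nothing more can be done
None
```

I placed the orange lever, tape roll, green plug and marker pen in their own cut-outs, left the grey lever and white plug untouched, and handed the job in at about 20 s; the sign-off gave no verdict, and I checked the final placement only in the top camera because the arm hid most of the tray in the scene view.

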